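Lock the shaker's shaft for transport

TASK

Lock the shaft of the bench shaker so it can be moved: push the pins on its slotted disc with a fingertip until the slot lines up with the locking bar (either way round), then push the bar by its upright plate through the slot into the keeper, fully home. Only push: do not lift the bar, and leave everything else standing on and around the shaker where it is.

Things in the scene. Friction and masses are not known exactly. Their poses are not given: they have to be found in the camera images.
- shaker: Flat white bench shaker drive, fixed to the bench, with its disc and transport lock on top. Origin on the bench straight under the disc's axis; +x runs along the locking bar from its plate towards the keeper, +y is left of that, z up. Housing x -295 to +105 mm, y -90 to +90; its deck is 60 mm above the bench.
- stop (a point): Middle of the end of the bar's guide that stops the bar's plate: on the bar's line, 111 mm behind the disc's axis, 70 mm above the bench (the guide's floor). From here towards the disc the guide has two tall cheeks, 50 mm long, 16 mm thick, 17 mm apart, tops 98 mm above the bench; away from the disc only low rails, tops 80 mm. Axes as the shaker's.
- keeper (a point): Middle of the mouth of the keeper that takes the bar's nose: 61 mm beyond the disc's axis, 68 mm above the bench (its floor). A metal block 48 mm wide and 37 mm long with a 19 mm channel, closed at the back, top 98 mm above the bench. Axes as the shaker's.
- disc (a joint): Angle of the slotted disc about its upright axis, rad, growing counter-clockwise from above. The slot lies along the bar at 0 and, as it runs right across the disc, equally at 3.14; stops at -0.4 and 3.54. It starts between 0.45 and 2.7. The disc is stiff (about 0.06 N m, 1.5 N at a pin) and stays where it is left.
- slot (a point): Centre of the disc, on its axis, at the disc's top face 90 mm above the bench; its x axis runs along the slot. Bare metal disc 110 mm across; the slot is open at the top and at both ends, 20 mm wide, 21 mm deep, its mouths flared to 32 mm.
- pin_a (a point): Centre of the top end of one of two upright round steel pins on the disc, 14 mm across, 35 mm tall (90 to 125 mm above the bench), 42 mm from the disc's axis, square to the slot: on the disc's +y side.
- pin_b (a point): The same for the other pin, 42 mm from the axis on the disc's -y side.
- bar: Loose steel locking bar in the guide, 195 mm long, 14 x 14 mm, about 0.35 kg; sliding takes 1 to 3 N. Origin under its tail end, 70 mm above the bench; x towards the tapered nose, z up. At the tail stands a plate x 0 to 10 mm, 44 mm wide, top 55 mm above the origin. Tail starts 264 to 279 mm behind the disc's axis (nose 14 to 29 mm short of the disc); home, plate on the cheeks, it is 121 mm behind.
- vial_a: Small amber screw-cap vial, 22 mm across, 45 mm tall, standing on the shaker's deck beside the rails, on the +y side. Origin at its foot. Loose; to be left alone.
- vial_b: Small clear screw-cap vial, 22 mm across, 45 mm tall, standing on the deck near the keeper, on the +y side. Origin at its foot. Loose; to be left alone.
- reagent: Brown reagent bottle, 70 mm across, 150 mm tall, on the bench beside the disc on the shaker's -y side. Origin at its foot. Loose; to be left alone.
- tip_box: Pipette tip box, 120 x 82 mm, 70 mm tall, on the bench on the shaker's -y side. Origin at its underside's centre. Loose; to be left alone.
- beaker: Empty beaker, 68 mm across, 90 mm tall, on the bench on the shaker's -y side near the bar's plate. Origin at its foot. Loose; to be left alone.
- jar: White screw-cap jar, 52 mm across, 70 mm tall, on the bench beyond the keeper. Origin at its foot. Loose; to be left alone.
- tube_rack: Block rack of capped tubes, 160 x 50 mm, 78 mm tall, on the bench on the shaker's +y side. Origin at its underside's centre. Loose; to be left alone.
Not all that is in view belongs to the job. What is meant by the bar is not red, and is the larger of those in its own colour.

How it is judged:
By the outcome, as a careful person would: the job done as asked, in the order asked, and still so for the second after the job is handed in, with the robot touching nothing.
It also fails if it takes over 51 s, if anything falls off the work surface, if the arm or the gripper's body presses on something with over 40 N, if the wrist force passes 120 N, or if a joint passes its speed limit or range.

ROBOT

A 6-joint arm with a two-finger parallel gripper is mounted at the origin on the work surface. World frame = base frame: x ahead of the robot, y to its left, z up, the work surface at z = 0. Lengths are in m, angles in degrees, forces in N, time in s.
With the tool pointing down it reaches from about 0.375 to 0.975 m from the base axis. Payload 3.8 kg.
Tool frame: the origin (TCP) lies midway between the tips of the shut fingers; the grasp point (between the pads) lies 19 mm behind it; z points along the fingers, y is the line along which they close (so a half turn about z gives the same grasp; the last joint's range is limited). The gripper opens to 88 mm and grips with 3 to 60 N. Pads are 18 mm wide; open, the fingers measure 123 mm over their backs; the gripper's body (75 mm by 187 mm) begins 45 mm behind the grasp point.
Start: joints at [73.23, 15.12, 91.902, -0, 72.978, -2.114], TCP at [0.171, 0.653, 0.209] pointing down, gripper open.
Joint ranges: [-150.88, 150.88], [-54.13, 125.18], [17.81, 147.31], [-75.09, 255.09], [0, 152.58], [-146.25, 146.25]. Speed limits (degrees/s): [147.25, 147.25, 180, 180, 180, 180].

INTERFACE

Orientations are given as [roll, pitch, yaw] about the fixed x, y, z axes, in that order (R = Rz(yaw) Ry(pitch) Rx(roll)).
In Python, from cell import get_state, imaging, workorder gives the robot as it stands. The module is installed in compiled form; this text tells all that it offers.
- The arm moves only by the tool jog_arm, never from a script. Its argument "increments" is a list of rows, each a list of 4 numbers: the shift along the tool's x, y, z in mm, then the turn about the tool's z in rad. A call has 1 to 5 rows; each row shifts and turns the commanded pose from where the row before left it, along the tool's axes as they then stand; what a row does not reach is not made up. A row lasts 1/8 s, in which the tool goes at most 62.5 mm and 10.7 degrees, less where a joint would pass 70% of its speed; a pose out of reach is approached as far as the arm can. A call with a gripper value outside its range is refused whole. "jaw" is the closure, from 0 (fully open) to 1 (shut), set as the call begins (left out, the last holds). The fingers move at their own pace and stop on an object; the grip force is fixed at half the most. Time passes only in rows, so rows that do not move let the fingers close. It gives the time, the measured TCP pose, the force, the opening and the grip force at its end, in the units of the state.
- get_state(): the state, without advancing time (a new reading comes with each control period).
- imaging.grab_frame(name): name is "scene" or "top"; returns (picture, depth): 480x640x3 uint8, red, green, blue; 480x640 float32, m along the optical axis (not along the pixel's ray), 0 where there is no reading.
- imaging.camera_info(name): a dict with "K" (3x3 intrinsics, pixels), "dist" ([k1, k2, p1, p2, k3] as OpenCV has them; the pictures are not rectified), "position" and "attitude" of the camera in the world. Camera axes: x right, y down, z forward; pixel columns grow to the right and rows downward; lengths in m; the calibration is good to about 2 mm. A picture is of the moment at which its call begins. camera_info takes no time and is no camera call.
- workorder.sign_off(): hands the job in; it is judged then, once.
The state is a dict: "time": time; "qpos": joint angles; "joint_velocities": joint speeds; "joint_efforts": joint torques, N m; "tcp_pos": TCP position; "ee_rot": TCP orientation; "wrist_force": force on the tool from outside, world axes, zero at the start; "wrist_torque": the same for the moment, N m; "opening": finger opening in m; "finger_force": force on a finger pad.
Only numpy, scipy, OpenCV 4.12 (cv2) and the standard library are available. Lean on these libraries where they do the work, as an engineer would, in place of code of your own. Each camera call takes 0.05 s, during which the arm holds its last target. There are 200 camera calls.

## Working session

There is one attempt and no reset: what is moved stays moved. The work goes in short steps, Python scripts to look and compute and a tool call to move; the robot and the scene stay as the last step left them, time stands still between calls to the robot, and variables do not carry over. Pictures are saved under pics/ and viewed, at most 10 in all, crops included, and the job is handed in when it is done.

Besides the shell and the picture viewer there is one more tool, called after "Emit:" in YAML: its name, and indented under it one key for each argument. jog_arm: Moves the arm, as the interface text tells. Its arguments: {"type":"object","properties":{"increments":{"type":"array","items":{"type":"array","items":{"type":"number"}}},"jaw":{"type":"number"}},"required":["increments"]}

```bash
mkdir -p pics; cat > h.py <<'E'
import numpy as np, cv2
from cell import get_state, imaging, workorder
def grab(n,save=None):
    p,d=imaging.grab_frame(n)
    if save: cv2.imwrite('pics/'+save,p[:,:,::-1]); np.save(f'pics/{save}.npy',d)
    return p,d
E
python3 - <<'E'
from h import *
for n in('scene','top'):
    grab(n,n+'0.png'); print(imaging.camera_info(n))
print(get_state())
E
```

```text
{'K': array([[494.91760527,   0.        , 326.24309893],
       [  0.        , 494.91760527, 238.57260512],
       [  0.        ,   0.        ,   1.        ]]), 'dist': array([0.02359669, 0.        , 0.        , 0.        , 0.        ]), 'position': array([ 1.29653797, -0.39516371,  0.62991411]), 'attitude': array([-122.32612153,    0.80718734,   59.48038724])}
{'K': array([[512.94003862,   0.        , 322.23000084],
       [  0.        , 512.94003862, 236.04597268],
       [  0.        ,   0.        ,   1.        ]]), 'dist': array([-0.01544487,  0.        ,  0.        ,  0.        ,  0.        ]), 'position': array([0.492948  , 0.03182603, 1.03606193]), 'attitude': array([-174.57160229,   -2.28079556,  -88.68085603])}
{'time': 0.1, 'qpos': array([ 7.32290954e+01,  1.51649003e+01,  9.19735500e+01, -2.17202870e-03,
        7.29791573e+01, -2.11351068e+00]), 'joint_velocities': array([ 0.00342483, -0.02033777, -0.07780804, -0.08049072, -0.10103234,
       -0.05467392]), 'joint_efforts': array([-3.56775845e-04, -5.03617823e+01, -3.58070433e+01,  7.30144093e-02,
        2.33747042e-02, -5.52287884e-05]), 'tcp_pos': array([0.17060072, 0.65234392, 0.20731077]), 'ee_rot': array([-1.79882396e+02, -2.26311962e-03,  1.65343242e+02]), 'wrist_force': array([ 1.08145487, -0.32440986, -0.38791647]), 'wrist_torque': array([-0.03109105,  0.00928979, -0.03551307]), 'finger_force': 0.0, 'opening': 0.0878282713301038}
```

View pics/top0.png

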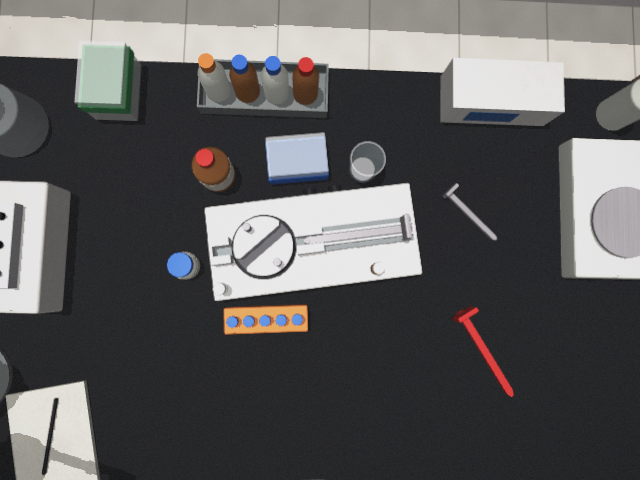

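View pics/scene0.png

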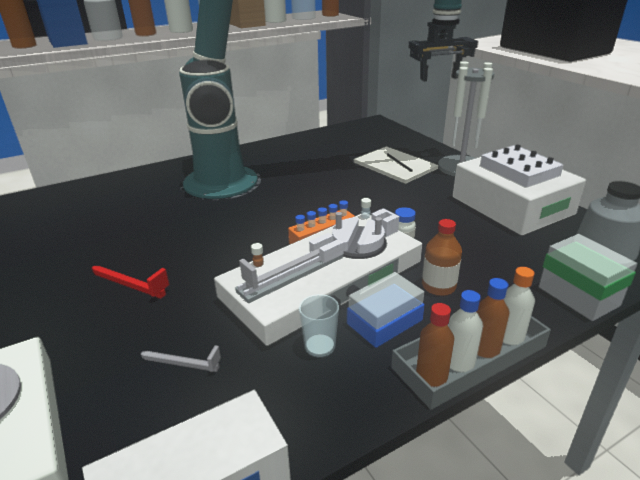

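Bar candidates in the top view: a red one at (487,352), a small grey one loose on the bench at (470,212), and a large grey one in the guide at (360,234). The guide bar fits: it isn't red and is the larger of the two greys. The keeper is at (221,253), the disc at (263,246) and the pins near (248,229) and (277,263). I'll confirm with an enlarged crop.

```bash
cat >> h.py <<'E'
from scipy.spatial.transform import Rotation as Rn
def cam(n):
    c=imaging.camera_info(n); return c['K'],c['dist'],c['position'],Rn.from_euler('xyz',c['attitude'],degrees=True).as_matrix()
def plane(n,uv,z):
    K,D,p,R=cam(n); q=cv2.undistortPoints(np.array(uv,float).reshape(-1,1,2),K,D)[:,0]
    r=np.c_[q,np.ones(len(q))]@R.T
    return p+r*((z-p[2])/r[:,2])[:,None]
def pix(n,P):
    K,D,p,R=cam(n); return cv2.projectPoints(np.array(P,float).reshape(-1,3),cv2.Rodrigues(R.T)[0],-R.T@p,K,D)[0][:,0]
def two(uvt,uvs):
    A=[];b=[]
    for n,uv in(('top',uvt),('scene',uvs)):
        p=cam(n)[2]; r=plane(n,[uv],0)[0]-p; r/=np.linalg.norm(r); M=np.eye(3)-np.outer(r,r); A.append(M); b.append(M@p)
    return np.linalg.lstsq(np.vstack(A),np.hstack(b),rcond=None)[0]
E
python3 - <<'E'
from h import *
a=cv2.imread('pics/top0.png'); c=a[175:310,195:430]
cv2.imwrite('pics/topc.png',cv2.resize(c,None,fx=3.4,fy=3.4,interpolation=cv2.INTER_CUBIC))
a=cv2.imread('pics/scene0.png'); c=a[190:345,210:430]
cv2.imwrite('pics/scenec.png',cv2.resize(c,None,fx=3.6,fy=3.6,interpolation=cv2.INTER_CUBIC))
# housing corners
print(plane('top',[[206,207],[409,185],[421,273],[214,299]],.06).round(4))
E
```

```text
[[ 0.6363  0.2182  0.06  ]
 [ 0.6909 -0.1715  0.06  ]
 [ 0.5206 -0.1959  0.06  ]
 [ 0.4625  0.1956  0.06  ]]
```

View pics/topc.png

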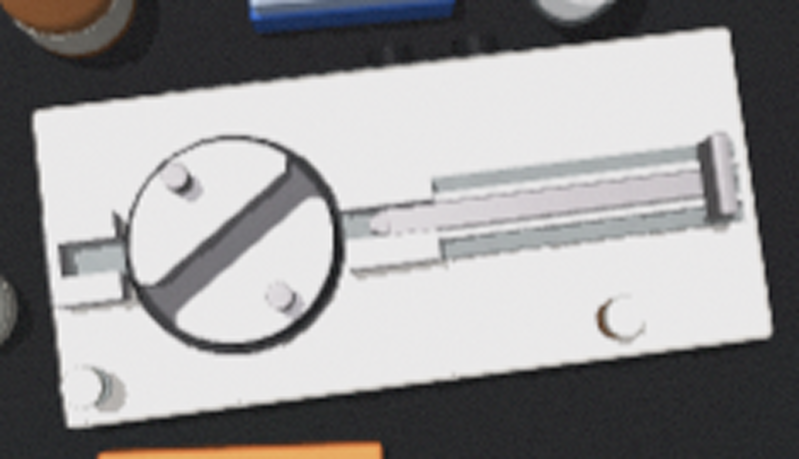

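View pics/scenec.png

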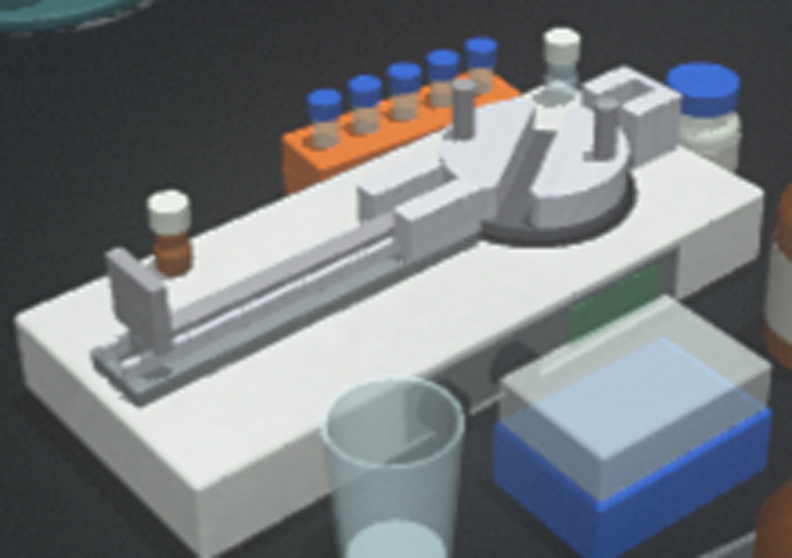

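The crops confirm the guide bar as the one meant, with its plate at top (406,227). The slot runs diagonally across the disc and the pin tops are at top (247,227) and (277,262). Next I'll triangulate these.

```bash
python3 - <<'E'
from h import *
T=lambda x,y:((x+.5)/3.4-.5+195,(y+.5)/3.4-.5+175); S=lambda x,y:((x+.5)/3.6-.5+210,(y+.5)/3.6-.5+190)
p1=two(T(178,178),S(606,104)); p2=two(T(280,295),S(463,88)); pl=two(T(719,175),S(141,272))
print('pins',p1,p2,np.linalg.norm(p1-p2),'plate top',pl)
P=lambda x,y,z:plane('top',[T(x,y)],z)[0]
q1,q2=P(178,178,.125),P(280,295,.125); c=(q1+q2)/2; print('z125',q1,q2,np.linalg.norm(q1-q2),c)
# bar direction: bar centreline nose and tail at top z .084
n,t=P(375,222,.084),P(700,187,.084); print('bar',n,t,np.degrees(np.arctan2(*(n-t)[1::-1])))
# housing by minAreaRect of deck corners
C=plane('top',[[205.5,207],[409.5,184.5],[421.5,273],[214,299.5]],.06)
print('deck long dirs',[np.degrees(np.arctan2(*(a-b)[1::-1])) for a,b in((C[0],C[1]),(C[3],C[2]))],[np.linalg.norm(C[i]-C[i-1]) for i in range(4)])
yaw=np.arctan2(*((C[0]-C[1])+(C[3]-C[2]))[1::-1]); u=np.array([np.cos(yaw),np.sin(yaw),0]); print('yaw',np.degrees(yaw),'axis from deck',C.mean(0)+.095*u)
slot=P(170,300,.09)-P(300,175,.09); print('slot ang',np.degrees(np.arctan2(slot[1],slot[0]))-np.degrees(yaw))
print('pin line',np.degrees(np.arctan2(*(q1-q2)[1::-1]))-np.degrees(yaw))
for n,v in(('vialA',P(625,318,.105)),('vialB',P(82,388,.105)),('plate',P(719,175,.125)),('kp',P(130,258,.09))):
    d=v-c; print(n,v,'shaker xy',d@u,d@np.array([-u[1],u[0],0]))
# top-depth check around plate, pins
d=np.load('pics/top0.png.npy'); K,D,p,R=cam('top')
for x,y in[(178,178),(280,295),(719,175),(90,290),(400,250)]:
    a,b=map(round,T(x,y)); print(x,y,[(p+R@(np.array([*cv2.undistortPoints(np.array([[[float(a),float(b)]]]),K,D)[0,0],1])*d[b,a])).round(4)])
E
```

```text
pins [0.59347424 0.1325062  0.12384551] [0.53298061 0.07630193 0.12217826] 0.08259043066944285 plate top [ 0.60289415 -0.15439839  0.12029041]
z125 [0.59297446 0.13178805 0.125     ] [0.53313602 0.07665545 0.125     ] 0.08136487317170327 [0.56305524 0.10422175 0.125     ]
bar [0.57619357 0.0280415  0.084     ] [ 0.60037333 -0.15101333  0.084     ] 97.69076103064447
deck long dirs [np.float64(98.08342861019797), np.float64(98.55740178326991)] [np.float64(0.17629464249931068), np.float64(0.3955500572363616), np.float64(0.1730079933699175), np.float64(0.3967956974767621)]
yaw 98.320787763521 axis from deck [0.56387469 0.10534936 0.06      ]
slot ang 37.44575703205027
pin line -55.66462873251919
vialA [ 0.52627269 -0.10709853  0.105     ] shaker xy -0.20377279125583378 0.06697660917095109
vialB [0.48235746 0.18032247 0.105     ] shaker xy 0.08697783127243788 0.06883537245586994
plate [ 0.60241982 -0.15322638  0.125     ] shaker xy -0.26043471921809297 -0.00169354677583445
kp [0.55263834 0.15984426 0.09      ] shaker xy 0.0565444744973048 0.0022578237466697806
178 178 [array([0.5931, 0.1319, 0.124 ])]
280 295 [array([0.5339, 0.0767, 0.1247])]
719 175 [array([ 0.6027, -0.1532,  0.1241])]
90 290 [array([0.5344, 0.1797, 0.0974])]
400 250 [array([0.5605, 0.0148, 0.0976])]
```

Measured, and each agrees with the given values: axis at (0.563, 0.1045), yaw about 98.2°, pin tops at z 0.122–0.125 and 81–83 mm apart (nominal 84), bar on the axis line with its plate top at z 0.124. The disc is at about +0.62 rad, so turn it clockwise by pushing pin_a towards +x.

Emit:
jog_arm:
  increments:
    - [-42, -41.5, 0, 0]
    - [-42, -41.5, 0, 0]
    - [-42, -41.5, 0, 0]
    - [-42, -41.5, 0, 0]
    - [-42, -41.5, 0, 0]
  jaw: 1

```text
time: 0.72
tcp_pos: [0.3219, 0.3972, 0.2081]
ee_rot: [-180.0, 0.0, 165.4]
wrist_force: [0.4, -0.5, 0.3]
opening: 0.0406
finger_force: 0.0
```

Emit:
jog_arm:
  increments:
    - [-42, -41.5, 0, 0]
    - [-42, -41.5, 0, 0]
    - [-42, -41.5, 0, 0]
    - [-42, -41.5, 0, 0]
    - [-42, -41.5, 0, 0]

```text
time: 1.35
tcp_pos: [0.4725, 0.1434, 0.2083]
ee_rot: [180.0, -0.0, 165.3]
wrist_force: [0.9, 0.4, 0.4]
opening: 0.0005
finger_force: 0.0
```

Emit:
jog_arm:
  increments:
    - [-42, -41.5, 0, 0]
    - [-42, -41.5, 0, 0]
    - [0, 0, 0, -0.133]
    - [0, 0, 0, -0.133]
    - [0, 0, 0, -0.133]

```text
time: 1.98
tcp_pos: [0.532, 0.0432, 0.2078]
ee_rot: [180.0, -0.1, -171.6]
wrist_force: [0.5, 0.1, 0.1]
opening: 0.0002
finger_force: 0.0
```

Emit:
jog_arm:
  increments:
    - [0, 0, 50, 0]
    - [0, 0, 40, 0]
    - [0, 0, 13, 0]
    - [0, 0, 0, 0]
    - [0, 0, 0, 0]

```text
time: 2.6
tcp_pos: [0.5339, 0.0438, 0.1073]
ee_rot: [-180.0, 0.2, -171.8]
wrist_force: [-0.7, -0.2, -0.2]
opening: 0.0006
finger_force: 0.0
```

```bash
python3 - <<'E'
from h import *
grab('scene','s1.png'); a=cv2.imread('pics/s1.png')[150:345,210:430]
b=(grab('top','t1.png'),cv2.imread('pics/t1.png')[175:310,195:430])[1]
a=cv2.resize(a,None,fx=2,fy=2); b=cv2.resize(b,(440,253)); cv2.imwrite('pics/c1.png',np.vstack([a[:345],b])[:598])
print(get_state()['tcp_pos'],get_state()['wrist_force'])
E
```

```text
[0.53399429 0.04378718 0.10749451] [-0.13115625  0.53707113  0.86951214]
```

View pics/c1.png

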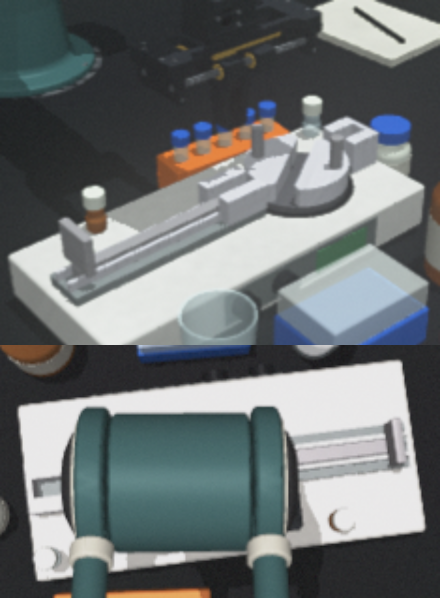

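```bash
python3 - <<'E'
from h import *
P=[[.534,.0438,.1075],[.534,.0438,.17],[.533,.0767,.125]]
print((pix('scene',P)-[210,150])*2, pix('scene',P)); print(get_state()['qpos'])
grab('scene','s2.png')
a=cv2.imread('pics/s2.png')[100:300,200:440]; cv2.imwrite('pics/s2c.png',cv2.resize(a,None,fx=3,fy=3))
E
```

```text
[[230.80810134 149.12416535]
 [229.87020375  95.33538388]
 [257.37594389 125.66502496]] [[325.40405067 224.56208267]
 [324.93510188 197.66769194]
 [338.68797195 212.83251248]]
[ 2.02369669e+00  4.93707631e+00  1.15018661e+02  5.40146254e-04
  5.98461724e+01 -9.61842153e+01]
```

View pics/s2c.png

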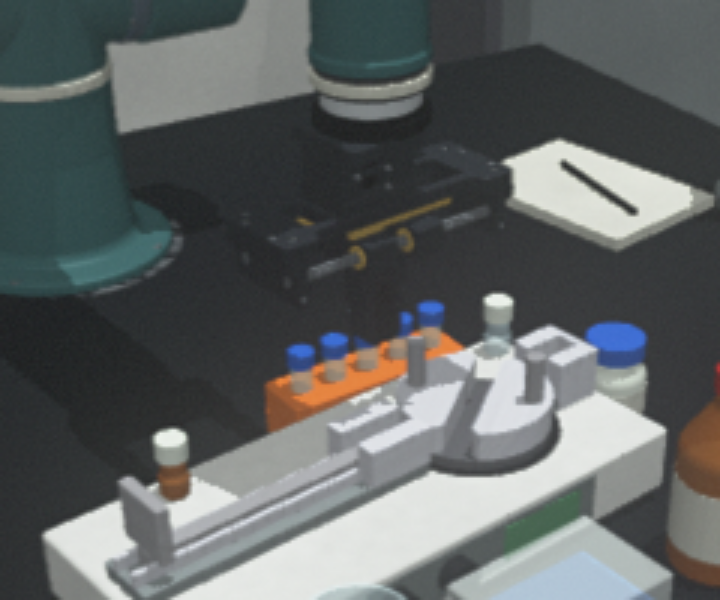

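The fingertip stands just behind pin_a, at crop (375,390), with the pin at (415,360) and nothing touched. I'll push along tool y.

Emit:
jog_arm:
  increments:
    - [0, 5, 0, 0]
    - [0, 5, 0, 0]
    - [0, 5, 0, 0]
    - [0, 5, 0, 0]
    - [0, 5, 0, 0]

```text
time: 3.38
tcp_pos: [0.5287, 0.0689, 0.1054]
ee_rot: [-180.0, -0.0, -171.8]
wrist_force: [0.8, -0.1, 0.1]
opening: 0.0004
finger_force: 0.0
```

```bash
python3 - <<'E'
from h import *
grab('scene','s3.png')
a=cv2.imread('pics/s3.png')[180:280,310:430]; cv2.imwrite('pics/s3c.png',cv2.resize(a,None,fx=6,fy=6,interpolation=cv2.INTER_CUBIC))
s=get_state(); d=s['tcp_pos'][:2]-[.5632,.1045]; y=np.radians(98.2); print(s['tcp_pos'],d@[np.cos(y),np.sin(y)],d@[-np.sin(y),np.cos(y)],s['wrist_force'])
E
```

```text
[0.52859075 0.06933693 0.10542004] -0.02986728637780208 0.03927068621816368 [-0.03252909 -0.07321376  0.22147155]
```

View pics/s3c.png

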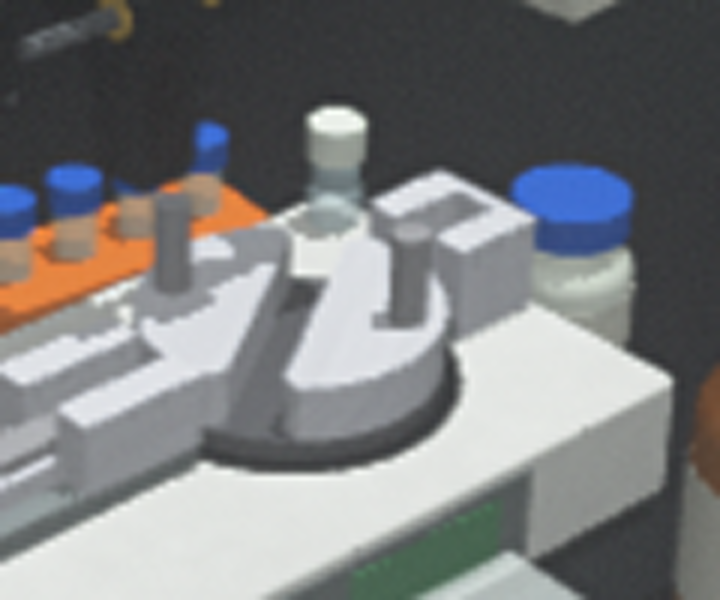

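```bash
python3 - <<'E'
from h import *
d=np.load('pics/s3.png.npy'); a=cv2.imread('pics/s3.png'); K,D,p,R=cam('scene')
print(pix('scene',[[.5286,.0693,.1054],[.5286,.0693,.16],[.5333,.0767,.125]]))
uv=np.array([[u,v] for v in range(190,228) for u in range(318,350)],float)
q=cv2.undistortPoints(uv.reshape(-1,1,2),K,D)[:,0]
z=np.array([d[int(v),int(u)] for u,v in uv]); P=p+(np.c_[q,np.ones(len(q))]*z[:,None])@R.T
y=np.radians(98.2); u_=np.array([np.cos(y),np.sin(y)]);v_=np.array([-u_[1],u_[0]])
g=np.array([a[int(v),int(u)].max() for u,v in uv]); 
e=P[:,:2]-[.5632,.1045]; X,Y=e@u_*1e3,e@v_*1e3
m=(P[:,2]>.1)&(z>0)
for v in range(190,228,2):
    k=m&(uv[:,1]==v); print(v,[(int(a_),int(x),int(yy),int(zz*1e3)) for a_,x,yy,zz in zip(uv[k,0],X[k],Y[k],P[k,2])][::3])
E
```

```text
[[334.59051816 221.02721155]
 [334.45586841 197.89660667]
 [338.76398002 212.89268832]]
190 [(325, -47, 47, 180), (328, -48, 36, 184), (331, -45, 31, 185), (334, -38, 30, 184), (337, -27, 33, 179), (340, -22, 30, 178), (343, -14, 30, 176)]
192 [(325, -46, 48, 175), (328, -47, 38, 179), (331, -47, 28, 183), (334, -39, 29, 180), (337, -29, 31, 176), (340, -23, 29, 174), (343, -15, 29, 172)]
194 [(325, -47, 47, 171), (328, -47, 37, 175), (331, -43, 33, 175), (334, -37, 31, 174), (337, -29, 31, 172), (340, -22, 30, 169), (343, -16, 28, 168)]
196 [(325, -46, 49, 166), (328, -48, 36, 171), (331, -46, 29, 173), (334, -39, 28, 171), (337, -27, 34, 165), (340, -21, 31, 164), (343, -14, 30, 162)]
198 [(326, -44, 48, 161), (329, -47, 35, 167), (332, -43, 30, 167), (335, -35, 30, 164), (338, -28, 29, 163), (341, -22, 27, 161)]
200 [(326, -45, 47, 156), (329, -44, 38, 160), (332, -45, 27, 165), (335, -35, 31, 160), (338, -26, 31, 157), (341, -20, 29, 156)]
202 [(326, -44, 49, 151), (329, -44, 39, 155), (332, -45, 28, 160), (335, -36, 29, 156), (338, -27, 30, 153), (341, -21, 28, 152)]
204 [(326, -45, 48, 147), (329, -44, 38, 151), (332, -43, 30, 154), (335, -36, 29, 152), (338, -29, 28, 149), (342, -18, 28, 146)]
206 [(326, -43, 50, 141), (329, -44, 39, 146), (332, -45, 28, 151), (335, -37, 28, 148), (338, -28, 30, 144), (341, -22, 27, 143)]
208 [(328, -44, 42, 140), (331, -44, 33, 144), (334, -38, 30, 143), (337, -30, 30, 140), (340, -20, 32, 135)]
210 [(331, -41, 36, 136), (334, -39, 29, 139), (337, -30, 30, 135)]
212 [(337, -23, 39, 124), (340, -16, 37, 123)]
214 [(336, -28, 36, 123), (339, -25, 29, 125)]
216 [(336, -32, 31, 121), (339, -27, 27, 121)]
218 [(336, -28, 36, 113), (339, -27, 28, 116)]
220 [(336, -31, 32, 111), (339, -28, 26, 112)]
222 [(336, -31, 33, 106), (339, -28, 26, 108)]
224 [(337, -30, 31, 101), (341, -22, 26, 101)]
226 []
```

The depth shows the fingertip's lowest point at z≈0.135, about 30 mm above the reported TCP, so the finger passed over the pin. I'll back off before lowering and check where the gripper body starts.

Emit:
jog_arm:
  increments:
    - [0, -13, 0, 0]
    - [0, -13, 0, 0]
    - [0, 0, 0, 0]
    - [0, 0, 0, 0]

```text
time: 3.92
tcp_pos: [0.5326, 0.0422, 0.1055]
ee_rot: [180.0, -0.0, -171.9]
wrist_force: [-0.2, -0.3, 0.2]
opening: 0.0002
finger_force: 0.0
```

```bash
cat >> h.py <<'E'
Y0=np.radians(98.2); U=np.array([np.cos(Y0),np.sin(Y0)]); V=np.array([-U[1],U[0]]); C0=np.array([.5632,.1045])
def sh(P): e=np.atleast_2d(P)[:,:2]-C0; return np.c_[e@U,e@V]*1e3
def cloud(n,d):
    K,D,p,R=cam(n); h,w=d.shape; g=np.stack(np.meshgrid(np.arange(w),np.arange(h)),-1).reshape(-1,1,2).astype(float)
    q=cv2.undistortPoints(g,K,D)[:,0]; return (p+(np.c_[q,np.ones(len(q))]*d.reshape(-1,1))@R.T)
def finger(save):
    a,d=grab('scene',save); P=cloud('scene',d); s=get_state(); t=sh(s['tcp_pos'])[0]; S=sh(P)
    m=(abs(S[:,0]-t[0])<110)&(abs(S[:,1]-t[1])<50)&(P[:,2]>s['tcp_pos'][2]-.01)&(a.reshape(-1,3).max(1)<75)
    print('tcp',t,s['tcp_pos'][2],s['wrist_force'])
    for z in np.arange(80,260,6):
        k=m&(abs(P[:,2]*1e3-z)<3)
        if k.sum()>3: print(z,k.sum(),np.percentile(S[k,0],[3,97]).round(),np.percentile(S[k,1],[3,97]).round())
E
python3 - <<'E'
from h import *
finger('s4.png')
E
```

```text
tcp [-57.00109016  39.22917522] 0.10548246643643108 [ 0.29626075 -0.12980822  0.25890331]
140 32 [-71. -48.] [28. 46.]
146 36 [-73. -49.] [28. 46.]
152 44 [-73. -47.] [28. 47.]
158 46 [-74. -43.] [28. 46.]
164 49 [-74. -44.] [28. 46.]
170 47 [-75. -42.] [28. 47.]
176 53 [-76. -43.] [28. 47.]
182 59 [-76. -42.] [28. 49.]
188 27 [-76. -41.] [27. 38.]
194 11 [-86. -41.] [27. 34.]
200 67 [-143.   22.] [ 5. 70.]
206 172 [-144.   23.] [ 4. 66.]
212 236 [-144.   22.] [ 4. 62.]
218 178 [-144.   23.] [ 4. 68.]
224 221 [-150.   23.] [ 4. 62.]
230 108 [-150.   28.] [ 4. 70.]
236 334 [-151.   19.] [ 4. 58.]
242 779 [-151.   29.] [ 6. 69.]
248 112 [-99. -42.] [15. 55.]
254 132 [-99. -44.] [16. 55.]
```

The body also starts 30 mm higher than expected (0.199), so the whole tool stands 30 mm above its reported z. I'll lower it by 30.

Emit:
jog_arm:
  increments:
    - [0, 0, 12, 0]
    - [0, 0, 10, 0]
    - [0, 0, 8, 0]
    - [0, 0, 0, 0]
    - [0, 0, 0, 0]

```text
time: 4.6
tcp_pos: [0.5326, 0.0428, 0.0755]
ee_rot: [-180.0, 0.0, -171.8]
wrist_force: [0.4, -0.0, 1.2]
opening: 0.0004
finger_force: 0.0
```

```bash
python3 - <<'E'
from h import *
finger('s5.png')
E
```

```text
tcp [-56.78387276  38.85836387] 0.07576717996278289 [ 0.02223351 -0.25542347  0.60589153]
110 26 [-70. -48.] [28. 45.]
116 32 [-72. -48.] [29. 46.]
122 40 [-73. -45.] [28. 43.]
128 43 [-73. -46.] [28. 47.]
134 38 [-74. -45.] [26. 45.]
140 48 [-75. -45.] [27. 45.]
146 46 [-75. -45.] [27. 48.]
152 51 [-76. -43.] [27. 44.]
158 23 [-76. -40.] [27. 34.]
164 11 [-85. -42.] [26. 32.]
170 61 [-143.   23.] [ 5. 68.]
176 167 [-143.   23.] [ 4. 66.]
182 211 [-143.   24.] [ 4. 66.]
188 168 [-143.   22.] [ 4. 70.]
194 208 [-149.   25.] [ 4. 63.]
200 100 [-150.   30.] [ 4. 66.]
206 324 [-151.   24.] [ 4. 58.]
212 780 [-150.   32.] [ 5. 68.]
218 107 [-98. -42.] [16. 55.]
224 123 [-98. -44.] [16. 55.]
230 96 [-98. -43.] [18. 56.]
236 112 [-99. -43.] [17. 56.]
242 63 [-98. -48.] [18. 56.]
248 65 [-98. -56.] [ 4. 61.]
254 126 [-98. -46.] [ 4. 64.]
```

Emit:
jog_arm:
  increments:
    - [0, 6, 0, 0]
    - [0, 6, 0, 0]
    - [0, 6, 0, 0]
    - [0, 5, 0, 0]
    - [0, 5, 0, 0]

```text
time: 5.28
tcp_pos: [0.5279, 0.0704, 0.0753]
ee_rot: [-180.0, -0.1, -171.8]
wrist_force: [-1.5, -2.6, 0.4]
opening: 0.0002
finger_force: 1.5
```

```bash
cat >> h.py <<'E'
def pins(save):
    a,d=grab('scene',save); P=cloud('scene',d); S=sh(P); r=np.hypot(*S.T)
    m=(r>30)&(r<56)&(P[:,2]>.098)&(P[:,2]<.122)&(a.reshape(-1,3).min(1)>85)&(S[:,0]>-45)
    for sg in(1,-1):
        k=m&(S[:,1]*sg>0)
        print(sg,k.sum(),np.median(S[k],0))
    return a,d,P,S
E
python3 - <<'E'
from h import *
a=cv2.imread('pics/s4.png'); d=np.load('pics/s4.png.npy')
g=globals(); old=grab
import h; h.grab=lambda n,s:(a[:,:,::-1],d)
h.pins('x'); h.grab=old
h.pins('s6.png'); s=get_state(); print(sh(s['tcp_pos']),s['tcp_pos'],s['wrist_force'])
c=cv2.imread('pics/s6.png')[170:270,310:430]; cv2.imwrite('pics/s6c.png',cv2.resize(c,None,fx=6,fy=6,interpolation=cv2.INTER_CUBIC))
E
```

```text
1 62 [-27.37514749  29.72983824]
-1 72 [ 20.05928179 -39.85906871]
1 32 [-8.42364408 33.80641699]
-1 68 [  3.8682894  -45.88244071]
[[-27.9018723   39.40774654]] [0.52817476 0.07126271 0.07540024] [-0.18957228 -1.6985787  -0.92205896]
```

View pics/s6c.png

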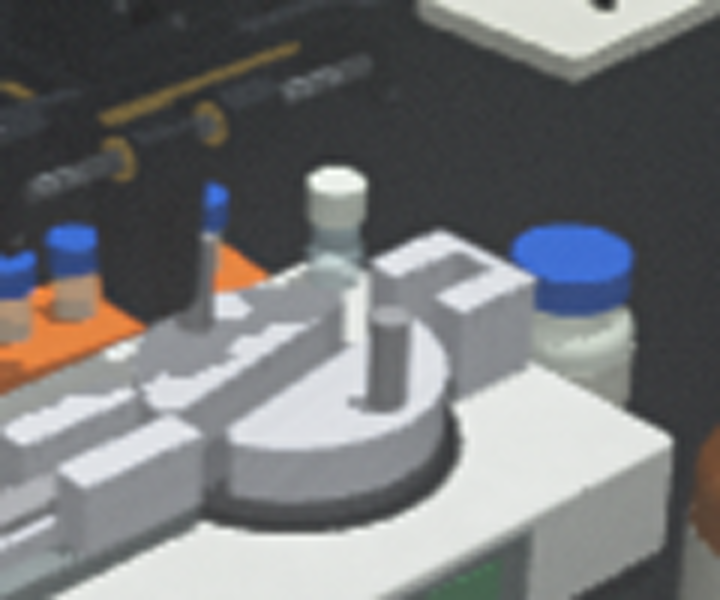

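The disc has turned about 24° and pin_b's measured position puts θ at about 10°. That leaves about 7 mm to push.

Emit:
jog_arm:
  increments:
    - [0, 3, 0, 0]
    - [0, 2, 0, 0]
    - [0, 2, 0, 0]
    - [0, 0, 0, 0]

```text
time: 5.82
tcp_pos: [0.5278, 0.0778, 0.0756]
ee_rot: [180.0, 0.0, -171.8]
wrist_force: [-0.6, -0.5, -1.1]
opening: 0.0005
finger_force: 0.3
```

```bash
cat >> h.py <<'E'
def slot(P,S):
    # disc-top points: rectangle-free strip edges -> angle of slot from the half-disc points nearest the axis
    k=(abs(P[:,2]-.09)<.003)&(np.hypot(*S.T)<50)
    T=S[k]; best=[]
    for th in np.radians(np.arange(-15,15.1,.5)):
        w=-T[:,0]*np.sin(th)+T[:,1]*np.cos(th); best.append(((abs(w)<8).sum(),round(np.degrees(th),1)))
    b=[t for n,t in best if n<=min(best)[0]+2]; print('slot',k.sum(),min(best),b[0],b[-1],np.mean(b))
E
python3 - <<'E'
from h import *
a,d,P,S=pins('s7.png'); slot(P,S); s=get_state(); print(sh(s['tcp_pos']),s['wrist_force'])
P=cloud('scene',np.load('pics/s6.png.npy')); slot(P,sh(P))
E
```

```text
1 19 [-0.45534898 34.97221864]
-1 70 [ -3.60454248 -46.69312394]
slot 638 (np.int64(3), np.float64(0.0)) -1.0 2.0 0.5
[[-21.46712682  38.76728468]] [ 0.44980401 -0.52368819  0.12786153]
slot 618 (np.int64(3), np.float64(10.0)) 9.5 12.5 10.9
```

The slot is at θ ≈ 0–0.5° by both pin and slot edges, which is aligned. Next I'll back off, rise and go behind the plate.

Emit:
jog_arm:
  increments:
    - [0, -10, 0, 0]
    - [0, -2, -25, 0]
    - [0, 0, -40, 0]
    - [0, 0, 0, 0]

```text
time: 6.38
tcp_pos: [0.5327, 0.0653, 0.1445]
ee_rot: [-180.0, 0.5, -171.8]
wrist_force: [0.5, 0.2, -0.0]
opening: 0.0005
finger_force: 0.0
```

Emit:
jog_arm:
  increments:
    - [-8, -53, 0, 0]
    - [-8, -53, 0, 0]
    - [-8, -53, 0, 0]
    - [-8, -53, 0, 0]
    - [-7, -55, 0, 0]

```text
time: 7.0
tcp_pos: [0.6057, -0.1949, 0.1391]
ee_rot: [179.9, -0.1, -171.8]
wrist_force: [0.7, 0.8, -0.1]
opening: 0.0003
finger_force: 0.0
```

```bash
python3 - <<'E'
from h import *
a,d,P,S=pins('s8.png'); slot(P,S); s=get_state(); print(sh(s['tcp_pos']),s['tcp_pos'],s['ee_rot'])
grab('top','t8.png')
x=cv2.resize(cv2.imread('pics/t8.png')[170:310,195:435],None,fx=2.4,fy=2.4,interpolation=cv2.INTER_CUBIC)
cv2.imwrite('pics/c8.png',x)
k=(abs(P[:,2]-.118)<.006)&(abs(S[:,1])<25)&(abs(S[:,0]+265)<20)&(a.reshape(-1,3).min(1)>85)
print('plate',k.sum(),np.percentile(S[k,0],[3,97]),np.percentile(S[k,1],[3,97]))
E
```

```text
1 59 [-3.60337826 37.73418317]
-1 74 [ -3.89074557 -46.88470872]
slot 639 (np.int64(3), np.float64(-0.5)) -1.5 0.5 -0.5
[[-3.09503792e+02 -4.38734270e-02]] [ 0.60738762 -0.20183324  0.13938497] [-1.79721108e+02  4.60868061e-02 -1.71938505e+02]
plate 98 [-270.53023022 -260.47869581] [-24.63384828  16.89967116]
```

View pics/c8.png

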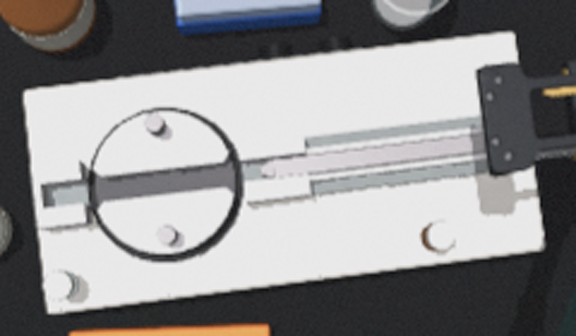

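The slot lies in line with the bar (slot mouths at crop (100,187) and (240,175), nose at (268,170)). Nothing else has moved, so I'll lower behind the plate.

Emit:
jog_arm:
  increments:
    - [0, 0, 30, 0]
    - [0, 0, 30, 0]
    - [0, 0, 20, 0]
    - [0, 0, 0, 0]
    - [0, 0, 0, 0]

```text
time: 7.72
tcp_pos: [0.6066, -0.1931, 0.0613]
ee_rot: [-180.0, 0.1, -171.8]
wrist_force: [-0.3, 0.2, -0.5]
opening: 0.0005
finger_force: 0.0
```

Emit:
jog_arm:
  increments:
    - [0, 8, 0, 0]
    - [0, 8, 0, 0]
    - [0, 8, 0, 0]
    - [0, 6, 0, 0]
    - [0, 6, 0, 0]

```text
time: 8.35
tcp_pos: [0.6014, -0.1576, 0.0613]
ee_rot: [-179.9, 0.1, -171.8]
wrist_force: [0.6, -3.4, 4.0]
opening: 0.0006
finger_force: 1.8
```

```bash
cat >> h.py <<'E'
def plate(save):
    a,d,P,S=pins(save); slot(P,S); s=get_state(); print('tcp',sh(s['tcp_pos']),s['tcp_pos'][2],s['wrist_force'])
    k=(abs(P[:,2]-.113)<.009)&(abs(S[:,1])<25)&(S[:,0]<-100)&(S[:,0]>-285)&(a.reshape(-1,3).min(1)>85)
    print('plate',k.sum(),np.percentile(S[k,0],[3,50,97]),np.percentile(S[k,1],[3,97]))
    return a,d,P,S
E
python3 - <<'E'
from h import *
a,d,P,S=plate('s9.png')
t=sh(get_state()['tcp_pos'])[0]
m=(abs(S[:,0]-t[0])<20)&(abs(S[:,1]-t[1])<14)&(a.reshape(-1,3).max(1)<75)&(P[:,2]>.075)
print('finger z',np.percentile(P[m,2],[1,5,50]),np.percentile(S[m,1],[3,97]))
E
```

```text
1 61 [-4.31231262 37.04007271]
-1 72 [ -3.87801697 -46.77681179]
slot 629 (np.int64(4), np.float64(0.5)) -1.0 1.5 0.25
tcp [[-2.63930530e+02 -2.18740711e-01]] 0.060954527273849805 [ 1.00610559 -2.81188897  2.22988565]
plate 61 [-249.17128701 -247.9294622  -239.60572012] [-24.74378959  -9.2382247 ]
finger z [0.09339822 0.09734092 0.1232433 ] [-13.52901756   5.86122002]
```

Contact made: the bar is moving with 3.4 N, its tail at about −250. Keep pushing.

Emit:
jog_arm:
  increments:
    - [0, 7, 0, 0]
    - [0, 7, 0, 0]
    - [0, 7, 0, 0]
    - [0, 7, 0, 0]
    - [0, 7, 0, 0]

```text
time: 9.02
tcp_pos: [0.5957, -0.1224, 0.0605]
ee_rot: [180.0, -0.0, -171.8]
wrist_force: [0.3, -3.0, 3.6]
opening: 0.0007
finger_force: 1.9
```

Emit:
jog_arm:
  increments:
    - [0, 7, 0, 0]
    - [0, 7, 0, 0]
    - [0, 7, 0, 0]
    - [0, 7, 0, 0]
    - [0, 7, 0, 0]

```text
time: 9.65
tcp_pos: [0.5907, -0.0878, 0.0605]
ee_rot: [-180.0, -0.0, -171.8]
wrist_force: [0.8, -3.2, 3.3]
opening: 0.0004
finger_force: 1.9
```

```bash
python3 - <<'E'
from h import *
plate('s10.png')
E
```

```text
1 63 [-3.92104121 37.49035434]
-1 70 [ -3.6001863 -46.7898713]
slot 630 (np.int64(1), np.float64(-1.0)) -2.0 1.5 -0.25
tcp [[-193.25941361    0.41096131]] 0.0602852697914094 [ 0.85203858 -2.03345355  1.74811283]
plate 69 [-179.40411816 -177.41683103 -169.85296031] [-24.52742007  -9.10891365]
```

Emit:
jog_arm:
  increments:
    - [0, 7, 0, 0]
    - [0, 7, 0, 0]
    - [0, 7, 0, 0]
    - [0, 7, 0, 0]
    - [0, 6, 0, 0]

```text
time: 10.32
tcp_pos: [0.5857, -0.054, 0.0603]
ee_rot: [180.0, -0.0, -171.8]
wrist_force: [1.0, -2.9, 1.1]
opening: 0.0006
finger_force: 1.2
```

Emit:
jog_arm:
  increments:
    - [0, 5, 0, 0]
    - [0, 5, 0, 0]
    - [0, 5, 0, 0]
    - [0, 4, 0, 0]
    - [0, 3, 0, 0]

```text
time: 10.95
tcp_pos: [0.583, -0.0327, 0.0607]
ee_rot: [-180.0, 0.0, -171.8]
wrist_force: [-0.0, -3.8, 3.5]
opening: 0.0004
finger_force: 1.7
```

```bash
python3 - <<'E'
from h import *
plate('s11.png')
E
```

```text
1 17 [-3.29364529 37.17089041]
-1 66 [ -3.74031226 -46.51641425]
slot 636 (np.int64(3), np.float64(1.0)) -0.5 2.5 1.0
tcp [[-1.38284646e+02  2.51962358e-02]] 0.060664097286419055 [ 0.58390577 -1.91058021  2.2789605 ]
plate 66 [-153.45751239 -121.37064094 -112.91031508] [-24.72346451   8.22611262]
```

Emit:
jog_arm:
  increments:
    - [0, 2, 0, 0]
    - [0, 1.5, 0, 0]
    - [0, 1, 0, 0]
    - [0, 1, 0, 0]

```text
time: 11.5
tcp_pos: [0.5826, -0.0307, 0.0608]
ee_rot: [-179.7, 0.0, -171.7]
wrist_force: [1.2, -15.0, 2.3]
opening: -0.0001
finger_force: 8.0
```

Emit:
jog_arm:
  increments:
    - [0, 1.5, 0, 0]
    - [0, 0, 0, 0]

```text
time: 11.75
tcp_pos: [0.5827, -0.0307, 0.0608]
ee_rot: [-179.6, 0.0, -171.7]
wrist_force: [1.0, -19.1, 1.3]
opening: 0.0003
finger_force: 9.4
```

Emit:
jog_arm:
  increments:
    - [0, -8, 0, 0]
    - [0, -15, 0, 0]
    - [0, -25, 0, 0]
    - [0, -25, 0, 0]
    - [0, 0, 0, 0]

```text
time: 12.38
tcp_pos: [0.5921, -0.0994, 0.0601]
ee_rot: [180.0, -0.0, -171.9]
wrist_force: [-0.1, 0.4, 1.0]
opening: -0.0001
finger_force: 0.0
```

Emit:
jog_arm:
  increments:
    - [0, -20, -40, 0]
    - [0, -50, -40, 0]
    - [0, -50, 0, 0]
    - [0, -50, 0, 0]
    - [0, 0, 0, 0]

```text
time: 13.0
tcp_pos: [0.6164, -0.2675, 0.1392]
ee_rot: [180.0, 0.0, -172.0]
wrist_force: [-0.6, 0.5, -1.3]
opening: 0.0006
finger_force: 0.0
```

```bash
python3 - <<'E'
from h import *
a,d,P,S=plate('s12.png')
grab('top','t12.png')
q=cloud('top',np.load('pics/t12.png.npy')); Q=sh(q)
k=(abs(q[:,2]-.125)<.005)&(abs(Q[:,1])<24)&(Q[:,0]<-90)&(Q[:,0]>-160); print('top plate',k.sum(),np.percentile(Q[k,0],[5,50,95]))
k=(abs(Q[:,1])<5)&(Q[:,0]>40)&(Q[:,0]<95); 
for x in range(56,96,4):
    j=k&(abs(Q[:,0]-x)<2); print(x,np.median(q[j,2]).round(4),end=' ')
t=cv2.resize(cv2.imread('pics/t12.png')[120:340,165:435],None,fx=2.2,fy=2.2); b=cv2.imread('pics/top0.png')[120:340,165:435]
cv2.imwrite('pics/c12.png',t)
E
```

```text
1 60 [-4.2030051  36.89255344]
-1 71 [ -4.1157929  -46.85247099]
slot 634 (np.int64(5), np.float64(0.5)) -0.5 2.5 1.0
tcp [[-373.81707616    0.53089354]] 0.13884767510976959 [-0.38753722  0.53112303  0.15918292]
plate 126 [-121.58983304 -119.94624424 -113.09732796] [-24.5845492   17.27272571]
top plate 135 [-118.87919142 -114.51567835 -110.23975681]
56 0.0813 60 0.0809 64 0.0819 68 0.08 72 0.08 76 0.0669 80 0.0671 84 0.0667 88 0.0668 92 0.0779
```

View pics/c12.png

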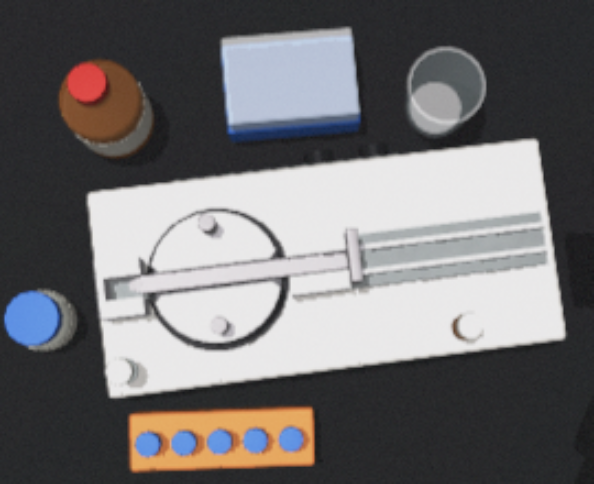

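The bar lies through the slot with its nose in the keeper (130,284). The plate is hard on the cheeks at (354,255), tail at about −121 as specified. The loose items look undisturbed and the arm is clear, so I'm handing in.

```bash
python3 -c "
from h import *
print(workorder.sign_off())"
```

```text
the job is handed in; nothing more can be done
None
```

The shaker is locked: the disc slot is lined up, the bar is fully home in the keeper with its plate on the cheeks, nothing else looks moved in the final top view, and the job is handed in at about 13 s of the 51 s limit.

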